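Set out the egg series by size on the display plinth

TASK

Set the four loose eggs out on the pine display plinth, one on each dark-wood egg stand, lying on its side and centred on it, in order of size: the smallest on the stand beside the black title block, growing to the largest at the far end of the row. Eggs are fragile, so set each one down on its stand and never let one drop; leave all four lying still.

Things in the scene. Friction and masses are not known exactly. Their poses are not given: they have to be found in the camera images.
- egg_blue: plain sky-blue egg, 48 mm long, 36 mm across, rigid, the smallest of the four, about 32 g. It lies loose on its side on a grey egg stand (shaped like the wooden ones). Origin at its centre; x runs along its length, level, blunt end at +x. Lying on a stand, grey or wooden, its centre is 31 mm above the stand's underside
- egg_buff: sandy buff egg with dark brown speckles, 58 mm long, 43 mm across, rigid, the second smallest, about 55 g. It lies loose on its side on a grey egg stand (shaped like the wooden ones). Origin at its centre; x runs along its length, level, blunt end at +x. Lying on a stand, grey or wooden, its centre is 35 mm above the stand's underside
- egg_olive: dark olive-green egg with blackish spots, 70 mm long, 50 mm across, rigid, the second largest, about 85 g. It lies loose on its side on a grey egg stand (shaped like the wooden ones). Origin at its centre; x runs along its length, level, blunt end at +x. Lying on a stand, grey or wooden, its centre is 39 mm above the stand's underside
- egg_cream: plain cream-white egg, 86 mm long, 58 mm across, rigid, the largest, about 140 g. It lies loose on its side on a grey egg stand (shaped like the wooden ones). Origin at its centre; x runs along its length, level, blunt end at +x. Lying on a stand, grey or wooden, its centre is 44 mm above the stand's underside
- seat_1: turned dark-wood egg stand fixed on the pine plinth, at one end of the row of four: foot 44 mm across, stem, dished cup 30 mm across and 4 mm deep, its rim 16 mm above the underside; an egg overhangs the rim all round. Origin at the centre of its underside, on the plinth's top 18 mm above the bench; y runs along the row towards seat_4, 95 mm from stand to stand
- seat_2: turned dark-wood egg stand fixed on the pine plinth, second in the row, next to seat_1: foot 44 mm across, stem, dished cup 30 mm across and 4 mm deep, its rim 16 mm above the underside; an egg overhangs the rim all round. Origin at the centre of its underside, on the plinth's top 18 mm above the bench; y runs along the row towards seat_4, 95 mm from stand to stand
- seat_3: turned dark-wood egg stand fixed on the pine plinth, third in the row, next to seat_4: foot 44 mm across, stem, dished cup 30 mm across and 4 mm deep, its rim 16 mm above the underside; an egg overhangs the rim all round. Origin at the centre of its underside, on the plinth's top 18 mm above the bench; y runs along the row towards seat_4, 95 mm from stand to stand
- seat_4: turned dark-wood egg stand fixed on the pine plinth, at the other end of the row: foot 44 mm across, stem, dished cup 30 mm across and 4 mm deep, its rim 16 mm above the underside; an egg overhangs the rim all round. Origin at the centre of its underside, on the plinth's top 18 mm above the bench; y runs along the row towards seat_4, 95 mm from stand to stand
- title_block: black title block with a small white map on it, 62 mm across the plinth, 34 mm along it and 22 mm high, fixed at one end of the plinth, 80 mm beyond the last stand there: beyond seat_1 or beyond seat_4, differing from start to start (a flat white block with a grey scale stands at the other end). Origin at the centre of its underside
Things that resemble listed ones, but are neither listed nor needed, are in the scene too. Leave any purple or red look-alike of the egg_cream alone.

How it is judged:
By the outcome, as a careful person would: the job done as asked, in the order asked, and still so for the second after the job is handed in, with the robot touching nothing.
It also fails if it takes over 109 s, if anything falls off the work surface, if the arm or the gripper's body presses on something with over 40 N, if the wrist force passes 120 N, or if a joint passes its speed limit or range.

ROBOT

A 6-joint arm with a two-finger parallel gripper is mounted at the origin on the work surface. World frame = base frame: x ahead of the robot, y to its left, z up, the work surface at z = 0. Lengths are in m, angles in degrees, forces in N, time in s.
With the tool pointing down it reaches from about 0.3 to 1 m from the base axis. Payload 5.1 kg.
Tool frame: the origin (TCP) lies at the very end of the fingers, on their centre line; the grasp point (between the pads) lies 19 mm behind it (ctrl.hold_point_z is the distance from the TCP to the grasp point, in m); z points along the fingers, y is the line along which they close (so a half turn about z gives the same grasp; the last joint's range is limited). The gripper opens to 95 mm and grips with 3 to 60 N. Pads are 20 mm wide; open, the fingers measure 119 mm over their backs; the gripper's body (75 mm by 180 mm) begins 59 mm behind the grasp point.
Start: joints at [-71.941, 7.093, 94.555, -0, 78.352, -4.733], TCP at [0.252, -0.599, 0.194] pointing down, gripper open.
Joint ranges: [-149.61, 149.61], [-58.7, 133.49], [1.44, 155.28], [-77.14, 257.14], [18.33, 153.61], [-166.67, 166.67]. Speed limits (degrees/s): [147.25, 147.25, 180, 180, 180, 180].

INTERFACE

Orientations are given as a 3x3 rotation matrix whose columns are the frame's x, y, z axes.
In Python, from plant import ctrl gives the robot as it stands. Calls block until the motion is done:
- ctrl.goto(position, orientation): joint-space move of the TCP to a pose.
- ctrl.move_straight(position, attitude=None, rate=0.15, until_force=None): straight line of the TCP; attitude=None keeps the orientation; rate is the mean speed in m/s. With until_force (N) it stops when the force on the tool has changed by that much, and returns True; else False.
- ctrl.move_joints(angles): joint-space move.
- ctrl.command_gripper(opening, grasp_force=None): finger opening in m; grasp_force is the grip in N (None keeps the last); returns when the fingers have stopped.
- ctrl.sleep(seconds).
- ctrl.ik(position, orientation): joint angles nearest the present ones, or None.
- ctrl.read_state(): the state.
- ctrl.get_image(name): name is "side" or "top" or "wrist"; returns a dict with "img" (480x640x3 uint8, red, green, blue), "fov_y" (degrees; the focal length in pixels is half the picture's height over the tangent of half this angle, whatever the lens; pixels are square), "cx", "cy" (the principal point, pixels), "cam_to_world" (4x4, takes a point from camera to world coordinates). Camera axes: x right, y down, z forward; pixel columns grow to the right and rows downward; lengths in m; the calibration is good to about 2 mm. A picture is of the moment at which its call begins. There is no depth.
A pose or a line that the arm cannot do raises ctrl.Unreachable and nothing moves.
- ctrl.job_done(): hands the job in; it is judged then, once.
The state is a dict: "time": time; "qpos": joint angles; "qvel": joint speeds; "joint_torque": joint torques, N m; "ee_pos": TCP position; "tool_rot": TCP orientation; "contact_force": force on the tool from outside, world axes, zero at the start; "torque": the same for the moment, N m; "opening": finger opening in m; "gripper_force": force on a finger pad.
Only numpy, scipy, OpenCV 4.12 (cv2) and the standard library are available. Lean on these libraries where they do the work, as an engineer would, in place of code of your own. Each camera call takes 0.05 s, during which the arm holds its last target. There are 200 camera calls.

## Working session

There is one attempt and no reset: what is moved stays moved. The work goes in short steps, each a Python script; the robot and the scene stay as the last script left them, time stands still between calls to the robot, and variables do not carry over. Pictures are saved under pics/ and viewed, at most 14 in all, crops included, and the job is handed in when it is done.

```bash
mkdir -p pics; ls
python3 - <<'E'
from plant import ctrl
import cv2,numpy as np
for n in("top","side"):
    d=ctrl.get_image(n); cv2.imwrite(f"pics/{n}0.png",d["img"][:,:,::-1]); print(n,d["fov_y"],d["cx"],d["cy"],np.round(d["cam_to_world"],3).tolist())
print(ctrl.read_state()["time"])
E
```

```text
pics
top 44.427648974425985 308.89096922845556 246.45363276687132 [[0.004, -0.984, 0.176, 0.25], [-1.0, -0.005, -0.007, 0.024], [0.007, -0.176, -0.984, 1.114], [0.0, 0.0, 0.0, 1.0]]
side 43.93940065083909 312.2899857023921 244.91043806571133 [[0.989, -0.107, 0.098, 0.366], [-0.145, -0.749, 0.646, -0.618], [0.005, -0.654, -0.757, 0.796], [0.0, 0.0, 0.0, 1.0]]
0.1
```

View pics/top0.png

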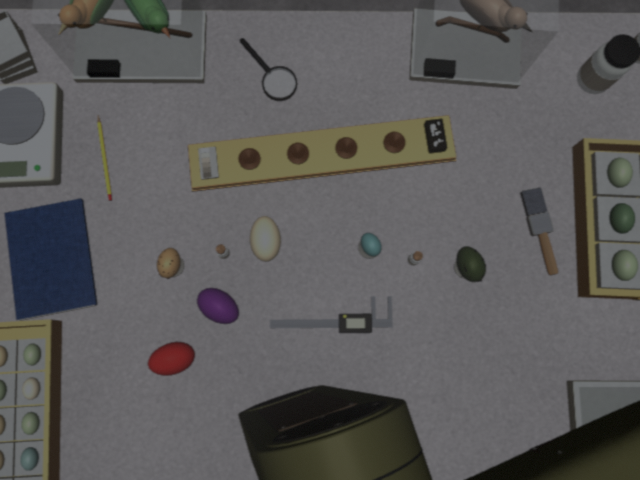

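View pics/side0.png

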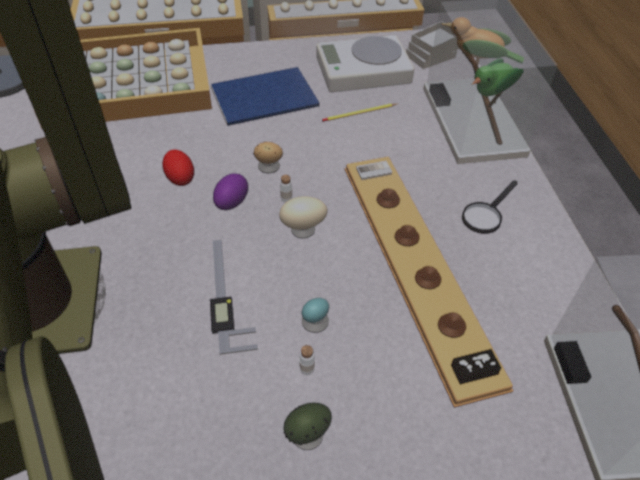

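```bash
cat > h.py <<'E'
import cv2,numpy as np
from plant import ctrl
Z=np.array([0,0,1.])
def ray(d,p):
    f=240/np.tan(np.radians(d["fov_y"]/2)); T=np.array(d["cam_to_world"])
    v=T[:3,:3]@np.array([(p[0]-d["cx"])/f,(p[1]-d["cy"])/f,1]); return T[:3,3],v/np.linalg.norm(v)
def onz(d,p,z):
    o,v=ray(d,p); return o+v*(z-o[2])/v[2]
def tri(d1,p1,d2,p2):
    A=np.zeros((3,3));b=np.zeros(3)
    for d,p in((d1,p1),(d2,p2)):
        o,v=ray(d,p);M=np.eye(3)-np.outer(v,v);A+=M;b+=M@o
    return np.linalg.solve(A,b)
def blob(img,p,r,kind):
    """contour of the blob around pixel p: kind 'chroma' or 'dark'"""
    x,y=p; x0,y0=max(x-r,0),max(y-r,0)
    c=img[y0:y+r,x0:x+r]; lab=cv2.cvtColor(c,cv2.COLOR_RGB2LAB).astype(float)
    g=img[200:340,100:560] if kind!="seat" else c
    bg=np.median(lab.reshape(-1,3),0)
    if kind=="chroma": s=np.hypot(*(lab-bg)[:,:,1:].transpose(2,0,1))
    elif kind=="dark": s=np.abs((lab-bg)[:,:,0])+2*np.hypot(*(lab-bg)[:,:,1:].transpose(2,0,1))
    else: s=255-lab[:,:,0]
    s=cv2.normalize(s,None,0,255,cv2.NORM_MINMAX).astype(np.uint8)
    s=cv2.resize(s,None,fx=4,fy=4,interpolation=cv2.INTER_CUBIC)
    _,m=cv2.threshold(s,0,255,cv2.THRESH_OTSU)
    m=cv2.morphologyEx(m,cv2.MORPH_CLOSE,np.ones((13,13)))
    cs,_=cv2.findContours(m,cv2.RETR_EXTERNAL,cv2.CHAIN_APPROX_NONE)
    k=max(cs,key=cv2.contourArea)
    k=cv2.convexHull(k)[:,0].astype(float)
    m2=np.zeros_like(m);cv2.fillConvexPoly(m2,k.astype(int),255)
    cs,_=cv2.findContours(m2,cv2.RETR_EXTERNAL,cv2.CHAIN_APPROX_NONE)
    return (cs[0][:,0]+.5)/4-.5+[x0,y0]
E
cat > m.py <<'E'
from h import *
t=ctrl.get_image("top");s=ctrl.get_image("side")
vt=t["img"].copy();vs=s["img"].copy()
E={"blue":((371,244),(316,309),20,.031,"chroma"),"buff":((168,263),(268,152),22,.035,"chroma"),"olive":((471,264),(308,422),30,.039,"dark"),"cream":((265,239),(303,212),33,.044,"chroma")}
S=[((395,142),(452,324)),((346,147),(428,277)),((298,153),(407,235)),((250,159),(388,197))]
big=cv2.resize(vt,None,fx=2,fy=2)
def dr(k): cv2.polylines(big,[np.round(k*2+.5).astype(int)],True,(255,0,255),1)
for n,(a,b,r,z,kd) in E.items():
    k=blob(vt,a,r,kd);dr(k);W=np.array([onz(t,p,z)[:2] for p in k],np.float32)
    (c,wh,an)=cv2.minAreaRect(W);(ec,ewh,ea)=cv2.fitEllipse(W)
    k2=blob(vs,b,r,kd);c2=cv2.minAreaRect(k2.astype(np.float32))[0]
    # long axis & blunt side
    w,V=np.linalg.eigh(np.cov(W.T));m=cv2.moments(W);cm=np.array([m['m10'],m['m01']])/m['m00']
    u=V[:,1];u=u*np.sign((cm-c)@u)
    ct=cv2.minAreaRect(k.astype(np.float32))[0]
    print(n,"rect",np.round(c,4),np.round(wh,3),"ell",np.round(ec,4),np.round(ewh,3),"yaw",round(np.degrees(np.arctan2(u[1],u[0])),1),"tri",np.round(tri(t,ct,s,c2),4),"sidez",np.round(onz(s,c2,z)[:2],4))
for a,b in S:
    k=blob(vt,a,17,"seat");dr(k);W=np.array([onz(t,p,.021)[:2] for p in k],np.float32)
    e=cv2.fitEllipse(W);k2=blob(vs,b,20,"seat");W2=np.array([onz(s,p,.021)[:2] for p in k2],np.float32);e2=cv2.fitEllipse(W2)
    print("seat",np.round(e[0],4),np.round(e[1],3),"side",np.round(e2[0],4),np.round(e2[1],3))
cv2.imwrite("pics/ann.png",big[190:600,240:1040])
E
python3 m.py
```

```text
blue rect [ 0.4492 -0.0984] [0.045 0.035] ell [ 0.4491 -0.0987] [0.034 0.045] yaw -150.3 tri [ 0.4494 -0.0981  0.0339] sidez [ 0.4505 -0.0959]
buff rect [0.4118 0.2781] [0.055 0.042] ell [0.4116 0.2779] [0.041 0.055] yaw 171.3 tri [0.4123 0.2774 0.0386] sidez [0.4137 0.282 ]
olive rect [ 0.4115 -0.2823] [0.055 0.066] ell [ 0.4108 -0.282 ] [0.052 0.068] yaw -155.6 tri [ 0.4116 -0.282   0.0402] sidez [ 0.412  -0.2814]
cream rect [0.4568 0.0992] [0.085 0.057] ell [0.4566 0.099 ] [0.056 0.085] yaw -174.4 tri [0.4571 0.0992 0.0449] sidez [0.458  0.1002]
seat [ 0.654  -0.1484] [0.043 0.044] side [ 0.656  -0.1476] [0.043 0.047]
seat [ 0.6421 -0.0544] [0.043 0.044] side [ 0.6445 -0.053 ] [0.043 0.048]
seat [0.6303 0.0396] [0.043 0.044] side [0.6329 0.0418] [0.043 0.05 ]
seat [0.6185 0.1336] [0.043 0.044] side [0.6213 0.1366] [0.043 0.052]
```

View pics/ann.png

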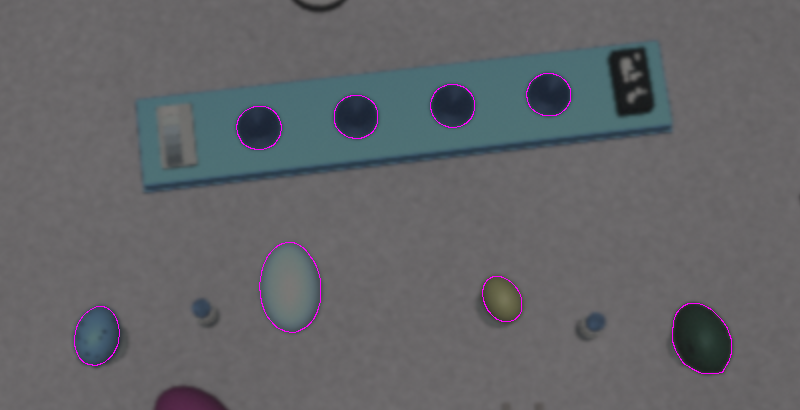

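```bash
cat >> h.py <<'E'
EGG={"blue":(.4492,-.0984,-150.3,.031,.036,6,.004),"buff":(.4117,.278,171.3,.035,.043,7,.003),"olive":(.4112,-.282,-152,.039,.050,9,.0),"cream":(.4567,.0991,-174.4,.044,.058,12,.0)}
SEAT={"blue":(.654,-.1484),"buff":(.6421,-.0544),"olive":(.6303,.0396),"cream":(.6185,.1336)}
ROW=np.degrees(np.arctan2(.282,-.0355))   # title block end -> far end
HOLD=ctrl.hold_point_z
def R(yaw):
    c,s=np.cos(np.radians(yaw)),np.sin(np.radians(yaw)); return np.array([[c,s,0],[s,-c,0],[0,0,-1.]])
def pickyaw(xy,z,yaw,both=True):
    best=None
    for y in (yaw,yaw+180) if both else (yaw,):
        q=ctrl.ik([*xy,z],R(y))
        if q is not None:
            c=abs(q[5])
            if best is None or c<best[0]: best=(c,y,q)
    return best
def hover(n,z=.15):
    x,y,w,h,wd,F,up=EGG[n]; b=pickyaw((x,y),z,w); ctrl.goto([x,y,z],R(b[1])); return b
E
python3 - <<'E'
from h import *
ctrl.command_gripper(.060,6)
b=hover("blue");print(b[:2])
d=ctrl.get_image("wrist");cv2.imwrite("pics/w1.png",d["img"][:,:,::-1]);print(d["fov_y"],np.round(d["cam_to_world"],3).tolist(),ctrl.read_state()["time"],ctrl.hold_point_z)
for n,(x,y,*_) in EGG.items(): print(n,[None if (q:=ctrl.ik([x,y,.15],R(EGG[n][2]+a))) is None else round(q[5]) for a in(0,180)],[None if (q:=ctrl.ik([*SEAT[n],.2],R(ROW+a))) is None else round(q[5]) for a in(0,180)])
E
```

```text
(np.float64(41.25059810456061), 29.69999999999999)
71.57808890613441 [[0.495, -0.844, -0.205, 0.506], [-0.869, -0.481, -0.116, -0.068], [-0.001, 0.236, -0.972, 0.341], [0.0, 0.0, 0.0, 1.0]] 2.9833 0.0188
blue [-139, 41] [-25, 155]
buff [-53, 127] [-17, 163]
olive [-159, 21] [-8, None]
cream [-90, 90] [0, None]
```

View pics/w1.png

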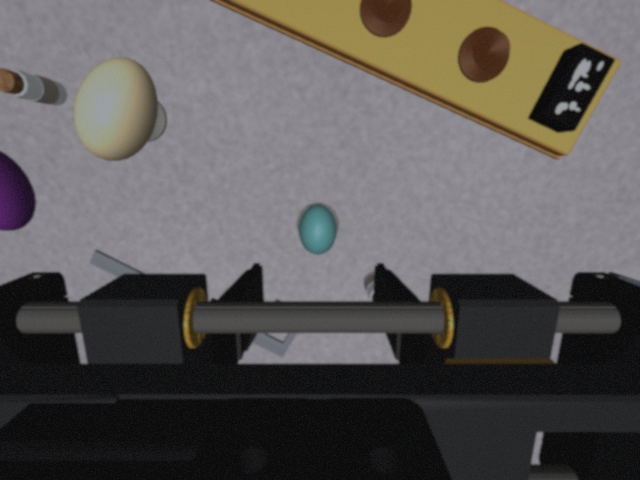

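Run:
```python
from h import *
d=ctrl.get_image("wrist");im=d["img"]
k=blob(im,(318,229),40,"chroma");W=np.array([onz(d,p,.031)[:2] for p in k],np.float32);print(cv2.minAreaRect(W),cv2.fitEllipse(W))
k=blob(im,(484,54),35,"seat");W=np.array([onz(d,p,.021)[:2] for p in k],np.float32);print(cv2.fitEllipse(W))
for n in("cream",):
    k=blob(im,(116,108),62,"chroma");W=np.array([onz(d,p,.044)[:2] for p in k],np.float32);print(cv2.minAreaRect(W))
```

```text
((0.44835326075553894, -0.09920283406972885), (0.04727252945303917, 0.034463152289390564), 29.641090393066406) ((0.4481179416179657, -0.0992961898446083), (0.03439178690314293, 0.04717280715703964), 119.91893005371094)
((0.6529452204704285, -0.1491095870733261), (0.04321538284420967, 0.04496682435274124), 64.09114074707031)
((0.4556771218776703, 0.09944285452365875), (0.06531582772731781, 0.0856826901435852), 84.2738265991211)
```

```bash
cat >> h.py <<'E'
SH=np.array([-.0005,-.0004])
def st(): s=ctrl.read_state(); return round(s["time"],1),round(s["opening"],4),round(s["gripper_force"],1),np.round(s["contact_force"],1)
def pick(n,look=False):
    x,y,w,h,wd,F,up=EGG[n];x,y=np.array([x,y])+SH
    ctrl.command_gripper(wd+.024,F); b=pickyaw((x,y),.15,w); ctrl.goto([x,y,.15],R(b[1]))
    z=h-HOLD+up
    ctrl.move_straight([x,y,z],rate=.12); ctrl.command_gripper(wd+.006)
    ctrl.command_gripper(wd-.012,F); print("grip",st())
    ctrl.move_straight([x,y,z+.02],rate=.05); ctrl.move_straight([x,y,.18],rate=.15); print("lift",st())
def over(n):
    x,y=np.array(SEAT[n])+SH; ctrl.goto([x,y,.18],R(ROW)); print("over",st())
def place(n):
    h,wd,F,up=EGG[n][3:];x,y=np.array(SEAT[n])+SH; z=.018+h-HOLD+up
    ctrl.move_straight([x,y,z+.008],rate=.1)
    ctrl.sleep(.2);r=ctrl.move_straight([x,y,z-.0015],rate=.015,until_force=1.5); print("down",r,round(ctrl.read_state()["ee_pos"][2]-z,4),st())
    ctrl.command_gripper(wd+.004); ctrl.command_gripper(wd+.022); ctrl.move_straight([x,y,.18],rate=.15); print("up",st())
E
python3 - <<'E'
from h import *
pick("blue"); over("blue")
d=ctrl.get_image("wrist");cv2.imwrite("pics/w2.png",d["img"][:,:,::-1])
E
```

```text
grip (5.7, 0.0326, 5.6, array([ 0.2,  0.5, -0.5]))
lift (7.3, 0.0327, 5.6, array([-0.4,  0.6, -0.6]))
over (8.4, 0.0324, 5.6, array([ 0.7,  0.1, -0.1]))
```

View pics/w2.png

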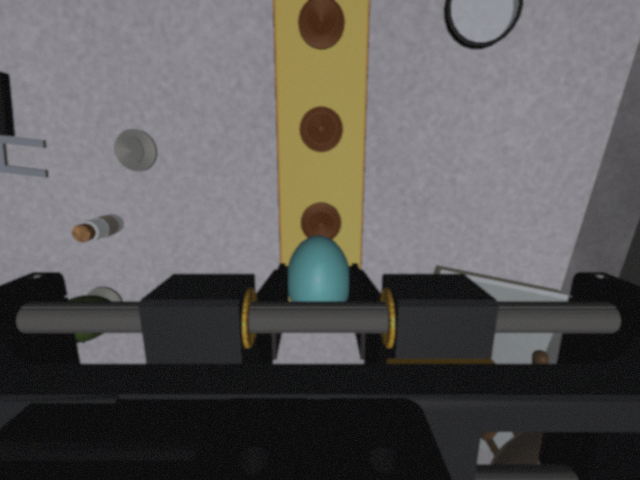

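Run:
```python
from h import *
d=ctrl.get_image("side");a=d["img"][240:400,370:540]
place("blue"); ctrl.goto([.55,.05,.2],R(ROW))
d=ctrl.get_image("side");b=d["img"][240:400,370:540]
t=ctrl.get_image("top");k=blob(t["img"],(395,142),20,"chroma")
cv2.imwrite("pics/s3.png",cv2.resize(np.hstack([a,b]),None,fx=2.3,fy=2.3)[:,:,::-1])
```

```text
down True -0.0001 (10.8, 0.0322, 6.1, array([ 0.5, -1.9,  3.5]))
up (12.9, 0.0579, 0.0, array([ 0.8,  0.1, -0. ]))
```

View pics/s3.png

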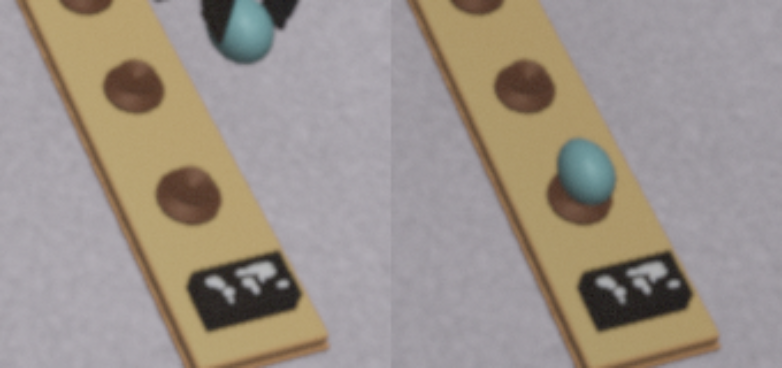

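Run:
```python
from h import *
pick("buff"); over("buff"); place("buff")
pick("olive"); over("olive")
d=ctrl.get_image("side");t=ctrl.get_image("top")
cv2.imwrite("pics/s4.png",np.hstack([cv2.resize(d["img"][100:400,200:540],(400,353)),cv2.resize(t["img"][80:320,150:500],(400,353))])[:,:,::-1])
```

```text
grip (17.5, 0.0404, 6.8, array([0.4, 0.6, 0.3]))
lift (19.1, 0.0406, 6.7, array([-0.5,  0.1, -0.7]))
over (20.6, 0.0402, 6.7, array([-0.7,  0.2, -0.3]))
down True 0.0 (22.9, 0.0403, 7.2, array([-0.2,  1.7,  3.8]))
up (24.9, 0.065, 0.0, array([ 0. ,  0.2, -0.4]))
grip (28.7, 0.049, 9.0, array([ 0.1, -0.1,  0.6]))
lift (30.4, 0.0487, 8.9, array([-0.5, -0.1, -0.8]))
over (31.8, 0.049, 8.9, array([-0.4, -0. , -1.2]))
```

View pics/s4.png

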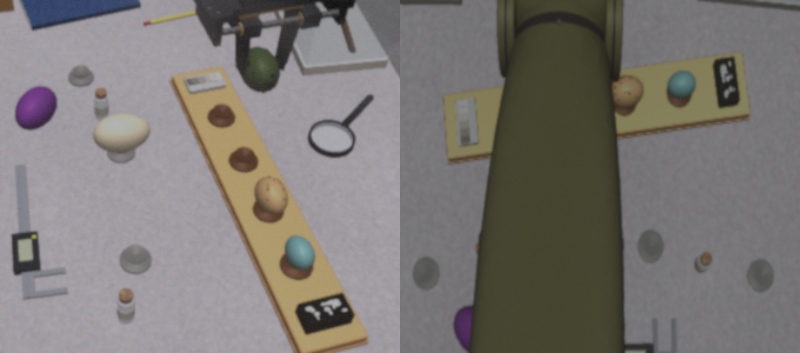

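Both are seated, and the olive egg is held and hanging over its stand. I'll carry on with olive, then cream.

Run:
```python
from h import *
place("olive"); pick("cream"); over("cream"); place("cream")
ctrl.goto([.25,-.5,.22],R(-70))
t=ctrl.get_image("top");s=ctrl.get_image("side")
cv2.imwrite("pics/s5.png",np.hstack([cv2.resize(s["img"][130:400,320:540],(326,400)),cv2.resize(t["img"][90:230,180:470],(474,229))if 0 else cv2.copyMakeBorder(cv2.resize(t["img"][90:230,180:470],(474,229)),0,171,0,0,0)])[:,:,::-1])
for n,p,r,kd in(("blue",(395,138),17,"x"),):pass
print(st())
```

```text
down True 0.0 (34.1, 0.0489, 9.1, array([ 0.1, -0.1,  4. ]))
up (36.2, 0.0723, 0.0, array([-0.6,  0. , -0.2]))
grip (40.0, 0.0565, 12.0, array([ 0. , -0. ,  0.7]))
lift (41.6, 0.0563, 11.9, array([-0.2, -0.9, -1.6]))
over (43.0, 0.0566, 11.9, array([-0.5,  0.3, -1.1]))
down True -0.0001 (45.1, 0.0563, 12.1, array([0.1, 1. , 3.3]))
up (47.2, 0.0801, 0.0, array([ 0.8, -0.1, -0.4]))
(49.9, 0.0803, 0.0, array([ 0.6, -0.4, -0.1]))
```

View pics/s5.png

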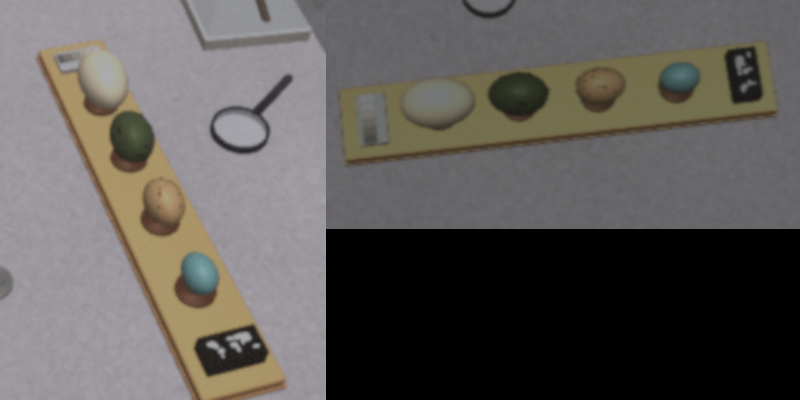

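Run:
```python
from h import *
t=ctrl.get_image("top");ctrl.sleep(1);
a=cv2.imread("pics/top0.png")[:,:,::-1]
L=lambda i:cv2.cvtColor(cv2.GaussianBlur(np.ascontiguousarray(i),(3,3),0),cv2.COLOR_RGB2LAB).astype(float)
D=np.linalg.norm(L(t["img"])-L(a),axis=2)
big=cv2.resize(t["img"],None,fx=2,fy=2)
for n,p in dict(blue=(395,139),buff=(346,144),olive=(298,149),cream=(250,154)).items():
    x,y=p;r=24;m=(cv2.resize(D[y-r:y+r,x-r:x+r],None,fx=4,fy=4,interpolation=cv2.INTER_CUBIC)>9).astype(np.uint8)
    m=cv2.morphologyEx(m,cv2.MORPH_OPEN,np.ones((9,9)))
    m[:, :4]=0
    cs,_=cv2.findContours(m,0,cv2.CHAIN_APPROX_NONE);k=cv2.convexHull(max(cs,key=cv2.contourArea))[:,0]
    k=(k+.5)/4-.5+[x-r,y-r];cv2.polylines(big,[np.round(k*2+.5).astype(int)],True,(255,0,255),1)
    W=np.array([onz(t,q,.018+EGG[n][3])[:2] for q in k],np.float32);c,wh,_=cv2.minAreaRect(W)
    print(n,np.round(c,4),np.round(wh,3),"err mm vs seat",np.round((np.array(c)-SEAT[n])*1000,1))
cv2.imwrite("pics/c6.png",big[200:400,360:940,::-1])
```

```text
blue [ 0.6544 -0.1492] [0.039 0.049] err mm vs seat [ 0.4 -0.8]
buff [ 0.6436 -0.0553] [0.061 0.044] err mm vs seat [ 1.5 -0.9]
olive [0.6302 0.0398] [0.056 0.075] err mm vs seat [-0.1  0.2]
cream [0.6154 0.1301] [0.057 0.085] err mm vs seat [-3.1 -3.5]
```

View pics/c6.png

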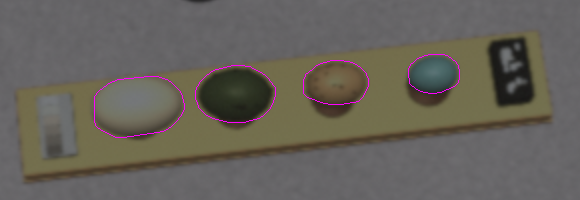

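Run:
```python
from h import *
t=ctrl.get_image("top");s=ctrl.get_image("side")
P=[]
for d,(x,y),r in((t,(249,150),32),(s,(389,184),36)):
    c=np.ascontiguousarray(d["img"][y-r:y+r,x-r:x+r]);b=cv2.cvtColor(c,cv2.COLOR_RGB2LAB)
    b=cv2.resize(b,None,fx=4,fy=4,interpolation=cv2.INTER_CUBIC).astype(int)
    e=b[4*r,4*r]; print("egg lab",e)
    m=((abs(b[:,:,2]-e[2])<11)&(b[:,:,0]>e[0]-45)&(b[:,:,2]>e[2]-5)).astype(np.uint8)
    m=cv2.morphologyEx(m,cv2.MORPH_OPEN,cv2.getStructuringElement(2,(25,25)))
    cs,_=cv2.findContours(m,0,cv2.CHAIN_APPROX_NONE);k=[q for q in cs if cv2.pointPolygonTest(q,(4*r,4*r),False)>0][0]
    v=cv2.resize(c,None,fx=4,fy=4);cv2.drawContours(v,[k],-1,(255,0,255),1);P.append(cv2.resize(v,(280,280)))
    k=(cv2.convexHull(k)[:,0]+.5)/4-.5+[x-r,y-r]
    W=np.array([onz(d,q,.062)[:2] for q in k],np.float32);q=cv2.minAreaRect(W);print(np.round(q[0],4),np.round(q[1],3),np.round((np.array(q[0])-SEAT["cream"])*1000,1))
cv2.imwrite("pics/c7.png",np.hstack(P)[:,:,::-1])
```

```text
egg lab [126 127 127]
[0.6438 0.1319] [0.083 0.121] [25.3 -1.7]
egg lab [177 126 133]
[0.6229 0.1449] [0.056 0.102] [ 4.4 11.3]
```

View pics/c7.png

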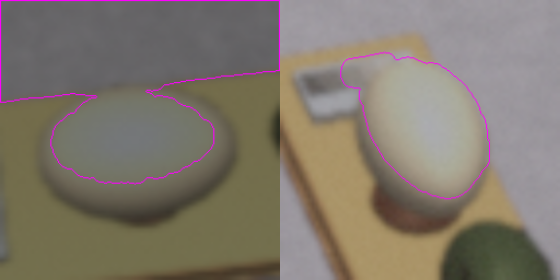

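Run:
```python
from h import *
t=ctrl.get_image("top")
f=lambda u,v:onz(t,(217+u/4.375-.4,118+v/4.375-.4),.062)[:2]
print((f(138,151.5)-SEAT["cream"])*1000, [np.round(f(*p),4) for p in((40,151),(236,151),(138,86),(138,217))],st())
```

```text
[-1.73782615 -2.13062446] [array([0.6167, 0.1733]), array([0.6172, 0.0896]), array([0.6462, 0.1321]), array([0.5876, 0.1308])] (51.0, 0.0798, 0.0, array([-1. , -0. , -0.8]))
```

```bash
python3 -c "
from plant import ctrl
print(ctrl.job_done())"
```

```text
the job is handed in; nothing more can be done
None
```

I've handed the job in: all four eggs lie on their sides on the wooden stands, in size order from blue beside the title block to cream at the far end, with none dropped. By the camera, blue, buff and olive are within about 2 mm of centre; cream is about 2–3 mm off by a rougher reading, and I left it there. Total time was about 51 s.

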